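Release and draw out the die rack

ROBOT

A 6-joint arm with a two-finger parallel gripper is mounted at the origin on the work surface. World frame = base frame: x ahead of the robot, y to its left, z up, the work surface at z = 0. Lengths are in m, angles in rad, forces in N, time in s.
With the tool pointing down it reaches from about 0.35 to 0.775 m from the base axis. Payload 5.5 kg.
Tool frame: the origin (TCP) lies at the very end of the fingers, on their centre line; the grasp point (between the pads) lies 19 mm behind it (env.grip_depth is the distance from the TCP to the grasp point, in m); z points along the fingers, y is the direction in which the jaws open and shut (so a half turn about z gives the same grasp; the last joint's range is limited). The gripper opens to 85 mm and grips with 20 to 120 N. Pads are 22 mm wide; open, the fingers measure 114 mm over their backs; the gripper's body (76 mm by 85 mm) begins 54 mm behind the grasp point. The pads swing forward as they close: fully open they stand 13 mm farther back than shut.
Start: joints at [1.086, 0.313, 0.046, 1.304, 0, 1.431], TCP at [0.194, 0.541, 0.231] pointing down, gripper open.
Joint ranges: [-2.76, 2.76], [-0.86, 1.69], [-1.03, 1.26], [-2.2, 2.34], [-1.47, 1.5], [-3.14, 3.14]. Speed limits (rad/s): [2.57, 2.57, 3.14, 3.14, 3.14, 3.14].

INTERFACE

Orientations are given as a unit quaternion [w, x, y, z].
In Python, from workcell import env gives the robot as it stands.
- The arm moves only by the tool step_arm, never from a script. Its argument "series" is a list of rows, each a list of 3 entries, a list of its own where there are three numbers: the shift along the world's x, y, z in cm, then the turn about the world's z in rad, then the closure in counts, from 0 (fully open) to 255 (shut). A call has 1 to 5 rows; each row is the pose to reach, as a shift and turn from the pose measured when the call began; what a row does not reach only later rows make up. A row lasts 1/8 s, in which the tool goes at most 62.5 mm and 10.7 degrees, less where a joint would pass 70% of its speed; a pose out of reach is approached as far as the arm can. A call with a gripper value outside its range is refused whole. The fingers move at their own pace and stop on an object; "newtons" is the grip in N (left out, the last holds). Time passes only in rows, so rows that repeat a pose let the fingers close. It gives the time, the measured TCP pose, the force and the opening at its end, in the units of the state.
- env.get_state(): the state, without advancing time (a new reading comes with each control period).
- env.read_camera(name): name is "side" or "top"; returns a dict with "frame" (384x512x3 uint8, red, green, blue), "vertical_fov" (degrees; the focal length in pixels is half the picture's height over the tangent of half this angle, whatever the lens; pixels are square), "cx", "cy" (the principal point, pixels), "dist_coeffs" ([k1, k2, p1, p2, k3] as OpenCV has them; the pictures are not rectified), "camera_from_world" (4x4, takes a point from world to camera coordinates). Camera axes: x right, y down, z forward; pixel columns grow to the right and rows downward; lengths in m; the calibration is good to about 2 mm. A picture is of the moment at which its call begins. There is no depth.
- env.hand_in(): hands the job in, once; it reports no verdict.
The state is a dict: "clock": time; "joint_pos": joint angles; "qvel": joint speeds; "tau": joint torques, N m; "tcp_pos": TCP position; "orientation": TCP orientation; "wrist_force": force on the tool from outside, world axes, zero at the start; "ft_torque": the same for the moment, N m; "finger_gap": finger opening in m.
Only numpy, scipy, OpenCV 4.12 (cv2) and the standard library are available. Lean on these libraries where they do the work, as an engineer would, in place of code of your own. Each camera call takes 0.05 s, during which the arm holds its last target.

TASK

The die rack in the sloping face of the grey console is latched shut by the T-handle beside it. Press the release button so that the T-handle pops out, turn the handle a full quarter turn clockwise to free the rack, then pull the rack out by its bar to the stop and let go, leaving it standing out with the handle still turned. Leave the other things on the bench where they are.

Things in the scene. Friction and masses are not known exactly. Their poses are not given: they have to be found in the camera images.
- pull_bar (a point): Centre of the rack's pull bar: dark steel bar 80 mm long, 14 wide, 18 high, standing on two posts on the rack's front plate (140 x 88 mm); its underside is 20 mm above that plate. The rack is on the right half of the sloping face (as the robot sees it), 117 mm across the face from the T-handle. x: along the bar, up the slope; y: level, across the face; z: out of the face, 30 degrees from vertical.
- button_top (a point): Centre of the pressing face of the release button: plain steel, round, 24 mm across, 10 mm proud of a 34 mm dark collar. It sits 74 mm up the slope (far side) from the T-handle's stem, on the left half of the face. z: straight out of the sloping face, 30 degrees from vertical, leaning to the robot; y: level, across the face; x: up the slope. Press along -z.
- button (a joint): Travel of the release button in m: 0 out, 0.007 fully pressed. Its spring takes about 2 N to start and, with the catch's friction, up to 6 N; the handle is let go at about 5 to 6 mm. It comes back by itself.
- handle_grip (a point): Centre of the T-handle's bar: plain aluminium, 90 mm long, 16 wide, 18 high, on a 14 mm stem. y: along the bar; z: out of the face, along the stem, 30 degrees from vertical; x: across the bar. At first the bar lies sunk in a close recess (rim 122 x 46 mm outside, 3 mm gap), its top level with the rim, and cannot be gripped; popped out, its underside is 16 mm above the rim.
- pop (a joint): How far the T-handle has popped out along its stem, in m: 0 sunk and caught, 0.034 fully out, where a light spring (2 to 4 N) keeps it. It springs out by itself once the button is pressed and cannot turn before it is out.
- turn (a joint): Turn of the T-handle about its stem, rad: 0 latched (bar level across the face), growing clockwise as seen looking at the face from outside, 1.57 at its stop (bar up and down the slope). The rack comes free beyond about 1.4. Light friction (0.05 N m) keeps it where it is left.
- rack (a joint): How far the rack has been drawn out of the console, straight along the face's outward normal, in m: 0 shut, 0.065 at its stop. Friction (about 7 N) and its weight (0.28 to 0.56 kg) resist the pull, together about 9 to 12 N; it stays where it is left.
- console: Grey steel console fixed on the bench, 230 mm deep, 250 wide, 220 high; its sloping face towards the robot holds the T-handle on the left and the pull-out rack on the right. Origin: on the bench, 20 mm beyond and 160 mm below the centre of the face; z up, x away from the sloping face, y to the left.
- die: Bystander: turned brass setting die standing upright, 48 mm across the foot, 58 mm high, to the left of the console. Origin: centre of its underside.
- tin: Bystander: squat open tin of copper eyelets, 92 mm across, 45 mm high, to the right of the console. Origin: centre of its underside.
- punch_long: Bystander: steel hole punch with a knurled grip lying on the bench before the console, 140 mm long, 18 mm thick. Origin: middle of its underside; x along it.
- punch_short: Bystander: shorter, thicker steel hole punch lying to the left, 100 mm long, 22 mm thick. Origin: middle of its underside; x along it.
- last: Bystander: wooden shoe last painted ochre, 230 mm long, 100 mm high, standing on its sole on the right. Origin: underside.
- mallet: Bystander: hammer lying on the left, 260 mm long. Origin: underside; x along it.
- wax: Bystander: amber glass jar with a tin cap, 68 mm across, 60 mm high, on the left. Origin: centre of its underside.

How it is judged:
By the outcome, as a careful person would: the job done as asked, in the order asked, and still so for the second after the job is handed in, with the robot touching nothing.
It also fails if it takes over 54 s, if anything falls off the work surface, if the arm or the gripper's body presses on something with over 40 N, if the wrist force passes 120 N, or if a joint passes its speed limit or range.

## Working session

There is one attempt and no reset: what is moved stays moved. The work goes in short steps, Python scripts to look and compute and a tool call to move; the robot and the scene stay as the last step left them, time stands still between calls to the robot, and variables do not carry over. Pictures are saved under pics/ and viewed, and the job is handed in when it is done.

Besides the shell and the picture viewer there is one more tool, called after "Request:" by a JSON object that holds its "method" and its "body". step_arm: Moves the arm, as the interface text tells. Its arguments: {"type":"object","properties":{"series":{"type":"array"},"newtons":{"type":"number"}},"required":["series"]}

```bash
ls; mkdir -p pics; python3 - <<'E'
from workcell import env
import cv2
print(env.get_state())
for n in ("side","top"):
    c=env.read_camera(n); print(n,{k:v for k,v in c.items() if k!="frame"})
    cv2.imwrite(f"pics/{n}0.png",c["frame"][:,:,::-1])
E
```

```text
pics
{'clock': 0.0, 'joint_pos': array([1.08638825e+00, 3.14000561e-01, 4.49966653e-02, 1.30358104e+00,
       3.85251844e-05, 1.43119508e+00]), 'qvel': array([-2.36278920e-04,  1.12366037e-05,  9.85629610e-04,  2.31689529e-05,
        3.08827782e-04,  1.24500579e-03]), 'tau': array([ 1.84377968e-03, -4.80614483e+01,  2.98541701e+01,  1.90363079e-02,
        6.20618198e-05, -1.52196156e-05]), 'tcp_pos': array([0.19412572, 0.5407163 , 0.230416  ]), 'orientation': array([-2.92854662e-04,  1.71550578e-01,  9.85174908e-01, -8.45214570e-04]), 'wrist_force': array([ 0.87439822, -0.39277337,  0.34174397]), 'ft_torque': array([0.0083831 , 0.00353811, 0.04287697]), 'finger_gap': 0.08521539320815434}
side {'vertical_fov': 53.420817944234685, 'cx': 256.5932864399413, 'cy': 197.40839316564734, 'dist_coeffs': array([-0.01199756,  0.        ,  0.        ,  0.        ,  0.        ]), 'camera_from_world': array([[-0.93618543, -0.35105291,  0.01785188,  0.49569782],
       [-0.23763493,  0.59466593, -0.76805083,  0.21488666],
       [ 0.25901058, -0.72328023, -0.64014001,  1.13608486],
       [ 0.        ,  0.        ,  0.        ,  1.        ]])}
top {'vertical_fov': 57.059731959101384, 'cx': 251.97394579108254, 'cy': 191.52787943885147, 'dist_coeffs': array([-0.04293313,  0.        ,  0.        ,  0.        ,  0.        ]), 'camera_from_world': array([[ 0.0591111 , -0.99823405, -0.00588778,  0.01580038],
       [-0.97580935, -0.05653758, -0.21118622,  0.57803684],
       [ 0.21048039,  0.0182288 , -0.97742811,  1.00947531],
       [ 0.        ,  0.        ,  0.        ,  1.        ]])}
```

View pics/side0.png

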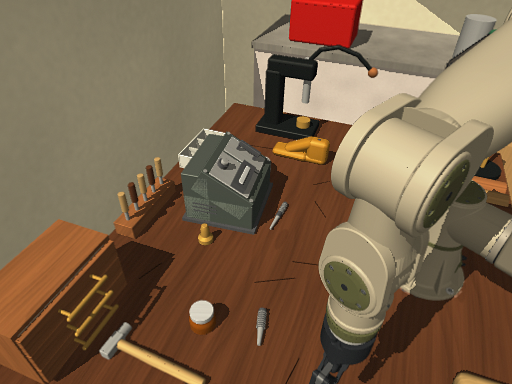

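View pics/top0.png

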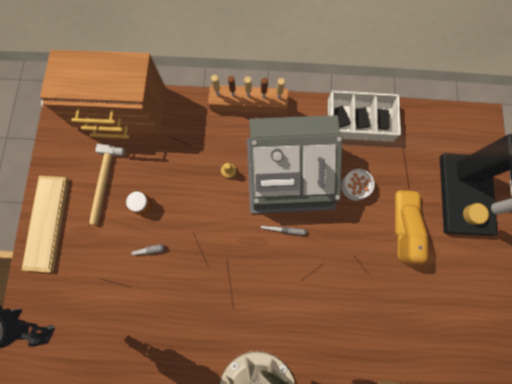

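```bash
python3 - <<'E'
import cv2
t=cv2.imread("pics/top0.png"); s=cv2.imread("pics/side0.png")
cv2.imwrite("pics/top0z.png",cv2.resize(t[105:225,240:350],None,fx=5,fy=5,interpolation=cv2.INTER_CUBIC)[:600])
cv2.imwrite("pics/side0z.png",cv2.resize(s[125:235,175:285],None,fx=5.4,fy=5.4,interpolation=cv2.INTER_CUBIC)[:600])
E
```

```text
(no output)
```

View pics/top0z.png

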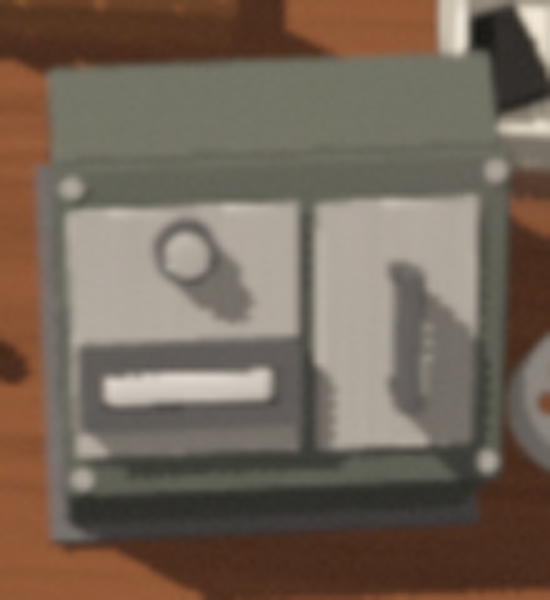

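View pics/side0z.png

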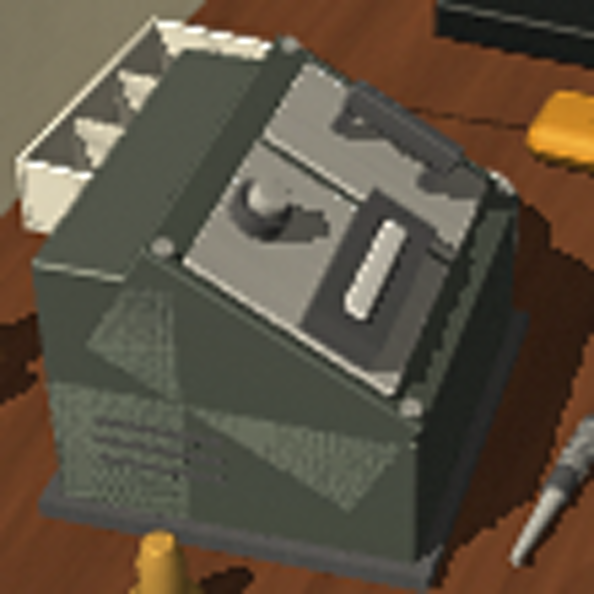

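```bash
cat > h.py <<'E'
import numpy as np, cv2
from workcell import env
CAL={}
def K(c):
    f=192/np.tan(np.radians(c["vertical_fov"])/2); return np.array([[f,0,c["cx"]],[0,f,c["cy"]],[0,0,1]])
def look(n,save=None):
    c=env.read_camera(n)
    if save: cv2.imwrite(save,c["frame"][:,:,::-1])
    return c
def und(c,p): return cv2.undistortPoints(np.array(p,float).reshape(-1,1,2),K(c),c["dist_coeffs"]).reshape(-1,2)
def tri(ct,pt,cs,ps):
    a=und(ct,pt);b=und(cs,ps)
    X=cv2.triangulatePoints(ct["camera_from_world"][:3],cs["camera_from_world"][:3],a.T,b.T)
    return (X[:3]/X[3]).T
def proj(c,X):
    T=c["camera_from_world"]; r,_=cv2.Rodrigues(T[:3,:3])
    return cv2.projectPoints(np.array(X,float).reshape(-1,3),r,T[:3,3],K(c),c["dist_coeffs"])[0].reshape(-1,2)
def ray(c,p):
    T=c["camera_from_world"];R=T[:3,:3]; o=-R.T@T[:3,3]
    d=np.c_[und(c,p),np.ones(len(p))]@R; return o,d
E
python3 - <<'E'
from h import *
np.set_printoptions(precision=4,suppress=True)
t=look("top");s=look("side")
tz=np.array([(187,256),(188,387),(407,340),(71,188),(497,170),(488,461),(82,480)]);tp=(tz+.5)/5-.5+[240,105]
sz=np.array([(270,193),(376,270),(408,128),(290,45),(500,183),(410,408),(163,246)])
# order screws: top-view FL.. : (71,188)=far left,(497,170)=far right,(488,461)=near right,(82,480)=near left
sz=np.array([(270,193),(376,270),(408,128),(163,246),(290,45),(500,183),(410,408)]);sp=(sz+.5)/5.4-.5+[175,125]
X=tri(t,tp,s,sp)
print(X)
print("reproj err",np.abs(proj(t,X)-tp).max(1),np.abs(proj(s,X)-sp).max(1))
S=X[3:]
up=(S[0]+S[1]-S[2]-S[3]);up/=np.linalg.norm(up)
y=(S[0]+S[3]-S[1]-S[2]);y/=np.linalg.norm(y)
n=np.cross(up,y);n/=np.linalg.norm(n)
print("up",up,"y",y,"n",n,"yaw",np.degrees(np.arctan2(-y[0],y[1])), "tilt",np.degrees(np.arccos(n[2])))
c=S.mean(0)
for nm,P in zip(("btn","hnd","bar"),X): print(nm,(P-c)@up,(P-c)@y,(P-c)@n)
E
```

```text
[[ 0.6431 -0.0134  0.2185]
 [ 0.5814 -0.0194  0.1774]
 [ 0.6074 -0.1338  0.2002]
 [ 0.6792  0.05    0.214 ]
 [ 0.7034 -0.1781  0.2125]
 [ 0.5619 -0.1921  0.1338]
 [ 0.5372  0.0357  0.1299]]
reproj err [0.2405 0.0618 0.4042 0.2962 0.2956 0.8854 0.4214] [0.1984 0.0524 0.316  0.2533 0.2219 0.7001 0.3804]
up [0.8641 0.0863 0.4959] y [-0.1066  0.9943 -0.0052] n [-0.4936 -0.0484  0.8684] yaw 6.119064633408932 tilt 29.732207631218195
btn 0.04736963284562835 0.054751235272920404 0.025966570203934225
hnd -0.026829590694910428 0.055580214264264134 0.020941531147904785
bar -0.0029674528137097846 -0.06101665096569291 0.03353446320381229
```

Request:
{"method": "step_arm", "body": {"series": [[[1,-1,2],0.1,255],[[4,-4,5],0.25,255],[[8,-8,8],0.4,255],[[12,-13,10],0.453,255],[[16,-18,10],0.453,255]], "newtons": 40}}

```text
clock: 0.82
tcp_pos: [0.3511, 0.3658, 0.3321]
orientation: [0.001, -0.055, 0.998, 0.0]
wrist_force: [1.1, 0.7, 0.4]
finger_gap: 0.0003
```

```bash
python3 - <<'E'
from h import *
from scipy.spatial.transform import Rotation as R
s=env.get_state();print(s["clock"],s["joint_pos"].round(3),s["tcp_pos"],R.from_quat(s["orientation"],scalar_first=True).as_matrix().round(3),s["finger_gap"])
E
```

```text
0.825 [ 6.480e-01  1.690e-01  1.030e-01  1.502e+00 -1.000e-03  5.380e-01] [0.35106413 0.36577562 0.33214725] [[-0.994 -0.109  0.003]
 [-0.109  0.994  0.001]
 [-0.003  0.    -1.   ]] 0.00025602318961307554
```

Request:
{"method": "step_arm", "body": {"series": [[[3,-4.2,0],0,255],[[6,-8.4,0],0,255],[[9,-12.6,0],0,255],[[12,-16.8,0],0,255],[[15,-21,0],0,255]]}}

```text
clock: 1.45
tcp_pos: [0.5018, 0.1543, 0.3321]
orientation: [0.001, -0.055, 0.999, 0.0]
wrist_force: [0.3, 0.1, 0.7]
finger_gap: 0.0
```

Request:
{"method": "step_arm", "body": {"series": [[[3,-4.2,0],0,255],[[6,-8.4,0],0,255],[[9,-12.6,-1],0,255],[[11.5,-16,-2],0,255],[[12,-16.5,-3],0,255]]}}

```text
clock: 2.08
tcp_pos: [0.6229, -0.0133, 0.3004]
orientation: [0.001, -0.053, 0.999, 0.0]
wrist_force: [-0.0, -0.2, 0.5]
finger_gap: -0.0001
```

Request:
{"method": "step_arm", "body": {"series": [[[-0.1,-0.2,-3],0,255],[[-0.1,-0.2,-6],0,255],[[-0.1,-0.2,-6],0,255]]}}

```text
clock: 2.45
tcp_pos: [0.6197, -0.0142, 0.2377]
orientation: [-0.002, -0.053, 0.999, 0.001]
wrist_force: [-0.5, 0.5, 1.0]
finger_gap: -0.0002
```

```bash
python3 - <<'E'
from h import *
t=look("top","pics/top1.png")["frame"];s=look("side","pics/side1.png")["frame"]
cv2.imwrite("pics/z1.png",np.hstack([cv2.resize(f,(400,400),interpolation=cv2.INTER_CUBIC) for f in (t[100:220,235:355],s[110:230,180:300])])[:,:,::-1])
E
```

```text
(no output)
```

View pics/z1.png

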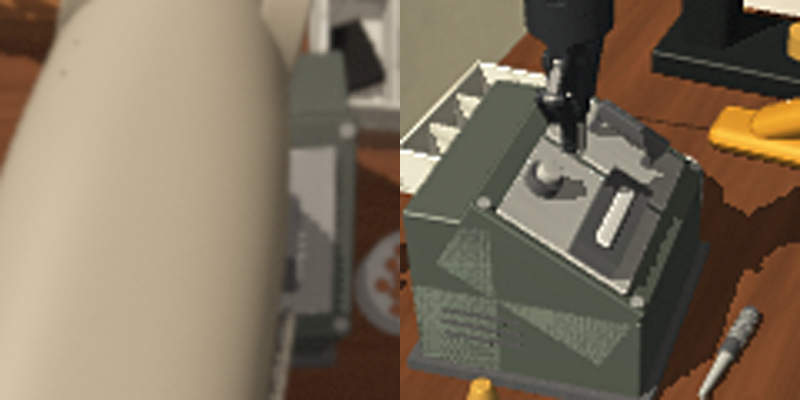

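```bash
python3 - <<'E'
from h import *
s=look("side","pics/side2.png")
print(env.get_state()["tcp_pos"],proj(s,[env.get_state()["tcp_pos"],[0.6431,-.0134,.2185]]))
f=s["frame"][125:200,190:265]
cv2.imwrite("pics/z2.png",cv2.resize(f,(600,600),interpolation=cv2.INTER_CUBIC)[:,:,::-1])
E
```

```text
[ 0.62219734 -0.01473385  0.24195394] [[231.01599425 155.20104413]
 [224.78455437 160.40471697]]
```

View pics/z2.png

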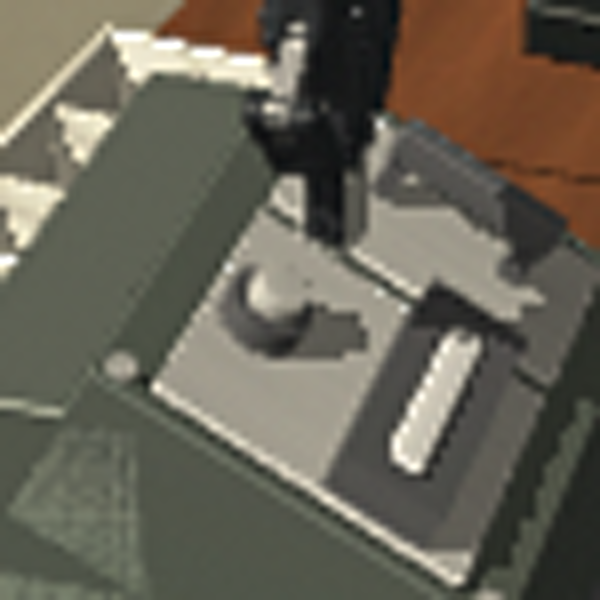

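Request:
{"method": "step_arm", "body": {"series": [[[0.6,0,-1.2],0,255],[[1.0,0,-1.9],0,255],[[1.2,0,-2.3],0,255],[[1.35,0.05,-2.6],0,255],[[1.45,0.05,-2.75],0,255]]}}

```text
clock: 3.22
tcp_pos: [0.6364, -0.0143, 0.2145]
orientation: [0.001, -0.053, 0.999, 0.0]
wrist_force: [-3.1, 0.3, 3.0]
finger_gap: -0.0001
```

Request:
{"method": "step_arm", "body": {"series": [[[0.1,0,-0.17],0,255],[[0.2,0,-0.35],0,255],[[0.2,0,-0.35],0,255],[[0.2,0,-0.35],0,255]]}}

```text
clock: 3.72
tcp_pos: [0.6384, -0.0141, 0.211]
orientation: [0.001, -0.053, 0.999, 0.0]
wrist_force: [-2.0, 1.6, 1.9]
finger_gap: 0.0004
```

```bash
cat > z.py <<'E'
import sys
from h import *
c=look("side");f=c["frame"][125:200,190:265]
cv2.imwrite(sys.argv[1],cv2.resize(f,(600,600),interpolation=cv2.INTER_CUBIC)[:,:,::-1])
s=env.get_state();print(s["clock"],s["tcp_pos"],s["wrist_force"])
E
python3 z.py pics/z3.png
```

```text
3.775 [ 0.63836637 -0.01413068  0.21102902] [-2.09197397  1.25275205  1.76549375]
```

View pics/z3.png

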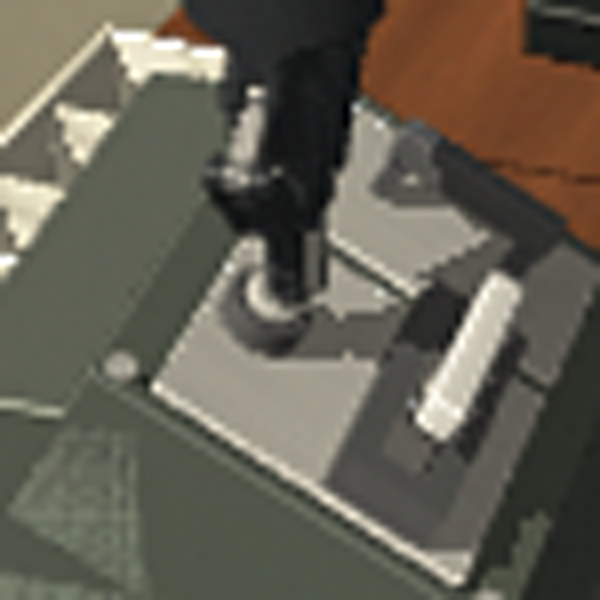

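```bash
cat > plan.py <<'E'
from h import *
np.set_printoptions(precision=4,suppress=True)
a=np.radians(6.1); xc=np.array([np.cos(a),np.sin(a),0]); y=np.array([-np.sin(a),np.cos(a),0]); z=np.array([0,0,1.])
up=xc*np.cos(np.pi/6)+z*.5; n=-.5*xc+z*np.cos(np.pi/6)
H=np.array([0.5814,-0.0194,0.1774])+.025*n
def tcp(th,r=.032,g=.008):
    d=-np.cos(th)*y-np.sin(th)*up; p=np.sin(th)*y-np.cos(th)*up
    return H+r*d-g*p-.003*n+.011*xc-.0145*y
E
python3 - <<'E'
from plan import *
print("H",H)
print("start",tcp(0,g=.016),"above",tcp(0,g=.016)+[0,0,.08])
for th in range(0,106,10): print(th,tcp(np.radians(th)))
E
```

```text
H [ 0.569  -0.0207  0.1991]
start [ 0.6001 -0.0642  0.2045] above [ 0.6001 -0.0642  0.2845]
0 [ 0.5932 -0.0649  0.2005]
10 [ 0.5884 -0.0663  0.1976]
20 [ 0.5835 -0.0668  0.1947]
30 [ 0.5785 -0.0662  0.1919]
40 [ 0.5737 -0.0646  0.1892]
50 [ 0.5691 -0.0621  0.1868]
60 [ 0.565  -0.0588  0.1846]
70 [ 0.5614 -0.0547  0.1828]
80 [ 0.5584 -0.0499  0.1814]
90 [ 0.5562 -0.0447  0.1805]
100 [ 0.5549 -0.0392  0.18  ]
```

Request:
{"method": "step_arm", "body": {"series": [[[-0.5,0,0.9],0,255],[[-1.5,0,3],0,255],[[-1.5,-1.5,6],0,255],[[-2.5,-4,7.5],0,255],[[-2.5,-5,7.5],0,255]]}}

```text
clock: 4.4
tcp_pos: [0.6139, -0.0654, 0.2881]
orientation: [0.003, -0.053, 0.999, -0.0]
wrist_force: [0.2, -0.2, -0.3]
finger_gap: 0.0003
```

```bash
python3 z.py pics/z4.png; python3 - <<'E'
from plan import *
s=look("side")
P=[H+.009*n+e*.045*y+f*.008*up for e in(-1,1) for f in (-1,1)]
print((proj(s,P)-[190,125]+.5)*8-.5)
E
```

```text
4.45 [ 0.61372726 -0.06609503  0.28663803] [-0.47891617 -0.70365664  0.24319233]
[[526.6567 292.3017]
 [492.8063 269.8984]
 [465.5658 424.5577]
 [429.5599 401.1239]]
```

View pics/z4.png

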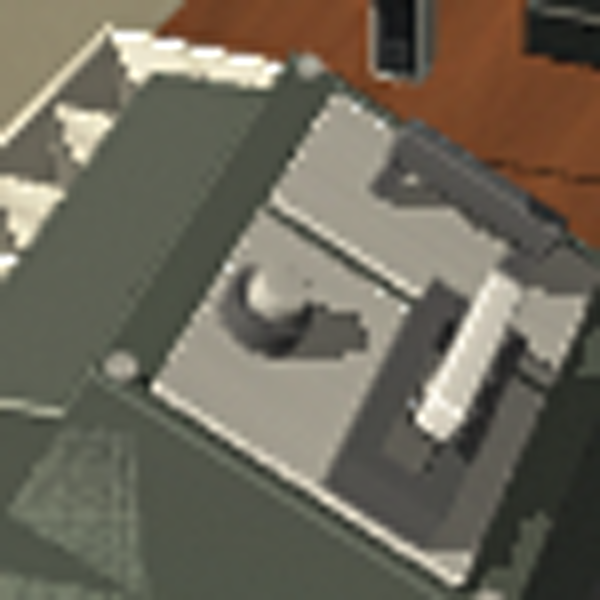

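Request:
{"method": "step_arm", "body": {"series": [[[-0.8,0.2,-2],0,255],[[-1.2,0.2,-4.5],0,255],[[-1.2,0.2,-7],0,255],[[-1.2,0.2,-8.1],0,255],[[-1.2,0.2,-8.1],0,255]]}}

```text
clock: 5.12
tcp_pos: [0.6009, -0.0624, 0.2035]
orientation: [0.0, -0.053, 0.999, 0.001]
wrist_force: [-0.1, -0.3, 0.8]
finger_gap: -0.0001
```

Request:
{"method": "step_arm", "body": {"series": [[[-0.75,-0.25,-0.3],0,255],[[-1.25,-0.4,-0.6],0,255],[[-1.75,-0.45,-0.9],0,255],[[-2.25,-0.4,-1.15],0,255],[[-2.7,-0.2,-1.4],0,255]]}}

```text
clock: 5.75
tcp_pos: [0.5738, -0.065, 0.1896]
orientation: [0.0, -0.053, 0.999, 0.0]
wrist_force: [1.1, -2.1, 0.9]
finger_gap: 0.0005
```

```bash
python3 z.py pics/z5.png
```

```text
5.8 [ 0.57292812 -0.06438144  0.18915729] [ 0.1723656  -0.07218154 -0.17078285]
```

View pics/z5.png

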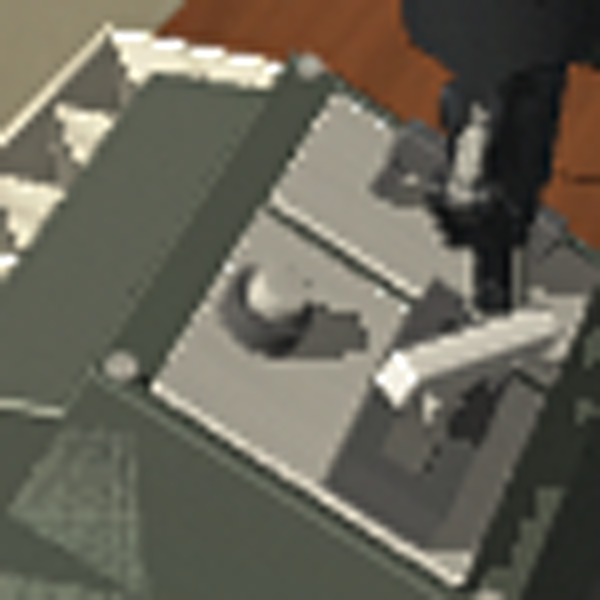

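Request:
{"method": "step_arm", "body": {"series": [[[-0.4,0.25,-0.25],0,255],[[-0.8,0.6,-0.45],0,255],[[-1.2,1.0,-0.65],0,255],[[-1.5,1.5,-0.8],0,255],[[-1.7,2.0,-0.85],0,255]]}}

```text
clock: 6.42
tcp_pos: [0.5548, -0.0461, 0.1797]
orientation: [-0.002, -0.052, 0.999, -0.002]
wrist_force: [2.6, -18.9, -3.7]
finger_gap: -0.0001
```

```bash
python3 z.py pics/z6.png
```

```text
6.475 [ 0.554903   -0.04644298  0.17975263] [ -0.30452588 -10.72188389  -4.88300994]
```

View pics/z6.png

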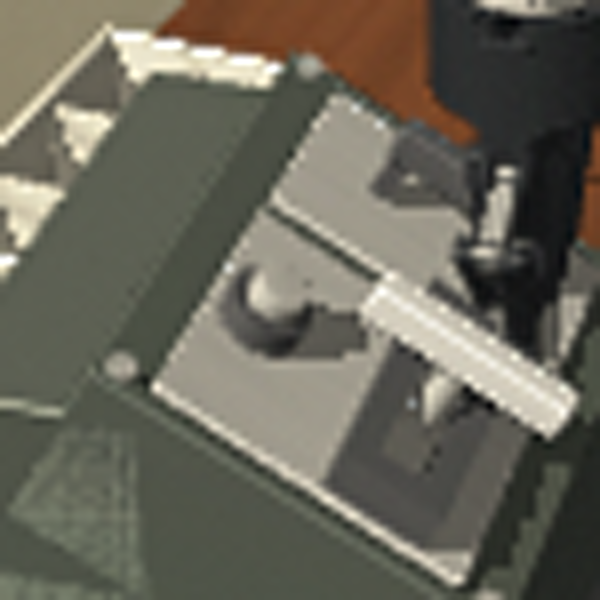

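Request:
{"method": "step_arm", "body": {"series": [[[0,-0.8,0.2],0,255],[[0,-1.2,2],0,255],[[0,-1.2,7],0,255],[[2.8,-5,10],0,110],[[5.7,-8.7,10],0,110]]}}

```text
clock: 7.1
tcp_pos: [0.6136, -0.1335, 0.2838]
orientation: [0.002, -0.053, 0.999, -0.003]
wrist_force: [-0.2, -0.4, -0.3]
finger_gap: 0.0357
```

```bash
python3 z.py pics/z7.png; python3 - <<'E'
from h import *
t=look("top","pics/top7.png")["frame"]
cv2.imwrite("pics/tz7.png",cv2.resize(t[105:225,240:360],(600,600),interpolation=cv2.INTER_CUBIC)[:,:,::-1])
print(env.get_state()["tcp_pos"],env.get_state()["finger_gap"])
E
```

```text
7.15 [ 0.61612467 -0.13854816  0.28002962] [ 4.34508605 -4.26517085 -0.38879256]
[ 0.614007   -0.13632772  0.27873187] 0.047695161150511416
```

View pics/z7.png

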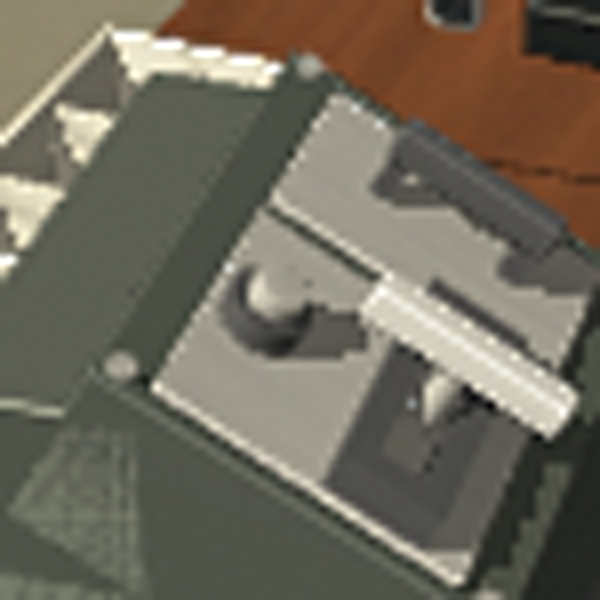

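View pics/tz7.png

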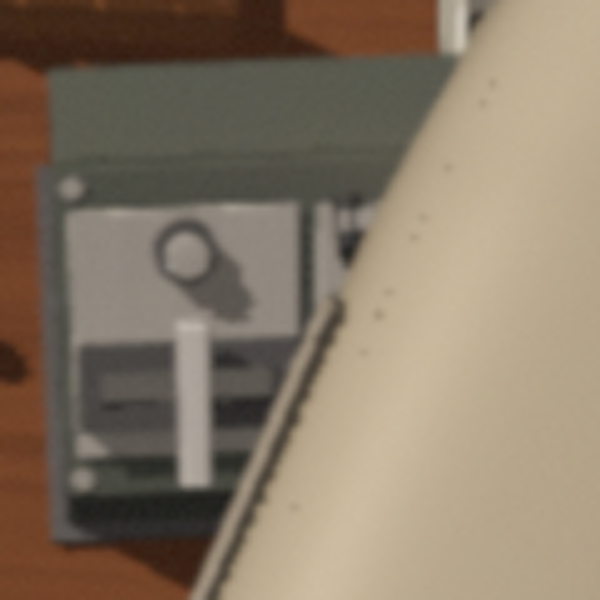

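Request:
{"method": "step_arm", "body": {"series": [[[0,0.2,-3],0,110],[[-0.1,0.2,-6],0,110],[[-0.1,0.2,-6],0,110]]}}

```text
clock: 7.58
tcp_pos: [0.6106, -0.1328, 0.2158]
orientation: [-0.004, -0.051, 0.999, -0.0]
wrist_force: [-0.2, 0.4, 0.3]
finger_gap: 0.0484
```

```bash
python3 z.py pics/z8.png; python3 - <<'E'
from h import *
s=look("side");p=env.get_state()["tcp_pos"];print(p, (proj(s,[p,[.6119,-.1333,.1924],[.6074,-.1338,.2002]])-[190,125]+.5)*8-.5)
E
```

```text
7.625 [ 0.61174998 -0.13322333  0.21788965] [-0.34653452  0.48658922  0.82381736]
[ 0.61269645 -0.13364408  0.21933485] [[470.21510404 146.96960223]
 [471.43216444 203.4630757 ]
 [482.08450324 189.10490798]]
```

View pics/z8.png

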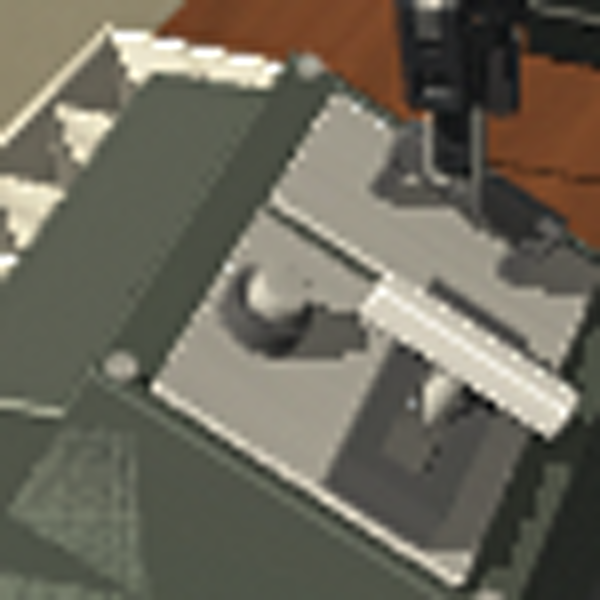

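Request:
{"method": "step_arm", "body": {"series": [[[0,0,-1.5],0,110],[[-0.05,0,-3],0,110],[[-0.05,0,-4.3],0,110],[[-0.05,0,-4.3],0,110]]}}

```text
clock: 8.18
tcp_pos: [0.6111, -0.1333, 0.1745]
orientation: [-0.003, -0.051, 0.999, -0.001]
wrist_force: [-0.0, -1.1, 0.4]
finger_gap: 0.0486
```

Request:
{"method": "step_arm", "body": {"series": [[[0,0,0],0,200],[[0,0,0],0,255],[[0,0,0],0,255],[[0,0,0],0,255]], "newtons": 60}}

```text
clock: 8.68
tcp_pos: [0.6117, -0.1369, 0.175]
orientation: [-0.002, -0.049, 0.999, -0.004]
wrist_force: [0.2, -11.1, -2.6]
finger_gap: 0.0131
```

```bash
python3 z.py pics/z9.png
```

```text
8.725 [ 0.6116619  -0.13694025  0.17497975] [  0.6453674  -11.11342062  -1.67728569]
```

View pics/z9.png

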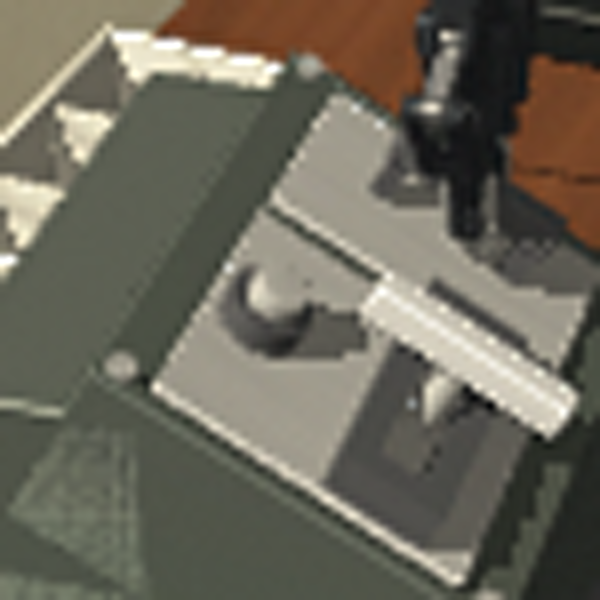

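Request:
{"method": "step_arm", "body": {"series": [[[-0.3,-0.1,0.5],0,255],[[-0.6,-0.1,1.1],0,255],[[-1.0,-0.15,1.7],0,255],[[-1.3,-0.15,2.3],0,255],[[-1.6,-0.2,2.8],0,255]]}}

```text
clock: 9.35
tcp_pos: [0.5963, -0.1386, 0.2017]
orientation: [-0.002, -0.05, 0.999, -0.003]
wrist_force: [4.9, -0.4, -9.9]
finger_gap: 0.0131
```

```bash
python3 z.py pics/z10.png
```

```text
9.4 [ 0.59588803 -0.13859533  0.20241162] [ 4.31687607  0.63462156 -9.80260278]
```

View pics/z10.png

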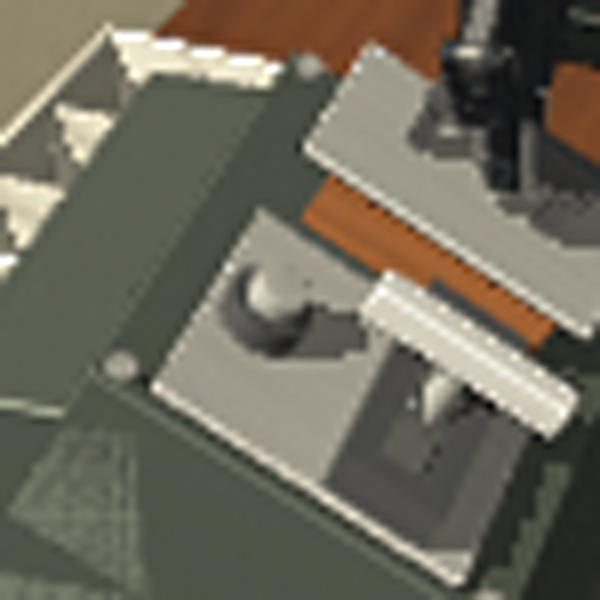

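Request:
{"method": "step_arm", "body": {"series": [[[-0.35,-0.05,0.6],0,255],[[-0.7,-0.05,1.2],0,255],[[-1.05,-0.1,1.8],0,255],[[-1.4,-0.15,2.4],0,255],[[-1.7,-0.2,2.9],0,255]]}}

```text
clock: 10.02
tcp_pos: [0.5797, -0.1402, 0.2306]
orientation: [-0.002, -0.05, 0.999, -0.003]
wrist_force: [7.0, 1.1, -10.7]
finger_gap: 0.0135
```

Request:
{"method": "step_arm", "body": {"series": [[[-0.1,0,0.2],0,255],[[-0.2,0,0.35],0,255],[[-0.2,0,0.35],0,255]]}}

```text
clock: 10.4
tcp_pos: [0.5793, -0.1402, 0.2313]
orientation: [-0.002, -0.05, 0.999, -0.002]
wrist_force: [10.9, -2.2, -19.2]
finger_gap: 0.0132
```

Request:
{"method": "step_arm", "body": {"series": [[[0,0,0],0,255],[[0,0,0],0,180],[[0,0,0],0,110],[[0,0,0],0,110]]}}

```text
clock: 10.9
tcp_pos: [0.5793, -0.1403, 0.2321]
orientation: [-0.001, -0.05, 0.999, -0.002]
wrist_force: [-0.0, -0.5, 0.8]
finger_gap: 0.0487
```

Request:
{"method": "step_arm", "body": {"series": [[[0,0,1],0,110],[[0,0,3],0,110],[[0,0,6],0,110],[[0,0,9],0,110]]}}

```text
clock: 11.4
tcp_pos: [0.5793, -0.1403, 0.3239]
orientation: [-0.001, -0.05, 0.999, -0.003]
wrist_force: [0.7, 0.0, 0.1]
finger_gap: 0.0485
```

Request:
{"method": "step_arm", "body": {"series": [[[-4,3,2],0,110],[[-8,8,4],0,110],[[-12,13,4],0,110],[[-15,18,4],0,110],[[-18,23,4],0,110]]}}

```text
clock: 12.02
tcp_pos: [0.3979, 0.0909, 0.3652]
orientation: [0.0, -0.049, 0.999, -0.003]
wrist_force: [0.5, 0.2, 0.9]
finger_gap: 0.0485
```

Request:
{"method": "step_arm", "body": {"series": [[[-3,4,0],0,110],[[-6,8,0],0,110],[[-8,12,0],0,110],[[-8,12,0],0,110]]}}

```text
clock: 12.52
tcp_pos: [0.3163, 0.2129, 0.3665]
orientation: [0.001, -0.052, 0.999, -0.002]
wrist_force: [-0.1, 0.0, -1.3]
finger_gap: 0.0489
```

```bash
python3 z.py pics/z11.png; python3 - <<'E'
from h import *
t=look("top","pics/top11.png")["frame"]; look("side","pics/side11.png")
cv2.imwrite("pics/tz11.png",cv2.resize(t[105:225,240:360],(600,600),interpolation=cv2.INTER_CUBIC)[:,:,::-1])
E
```

```text
12.575 [0.31718923 0.21185232 0.36623244] [-0.63874398 -1.01927011  1.02389272]
```

View pics/z11.png

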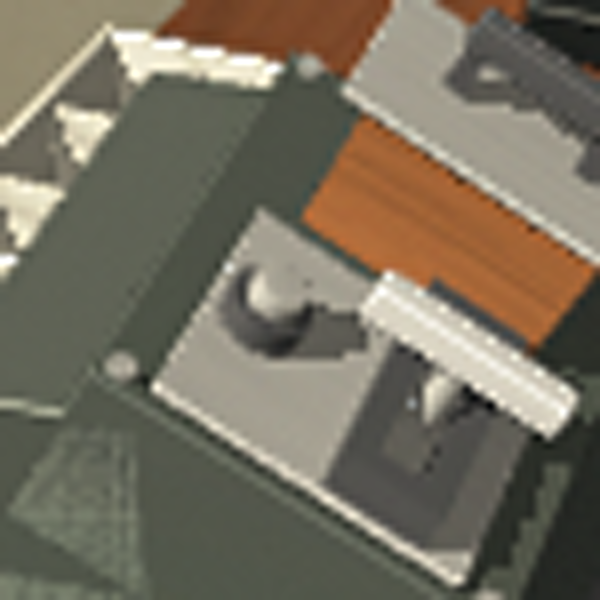

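View pics/tz11.png

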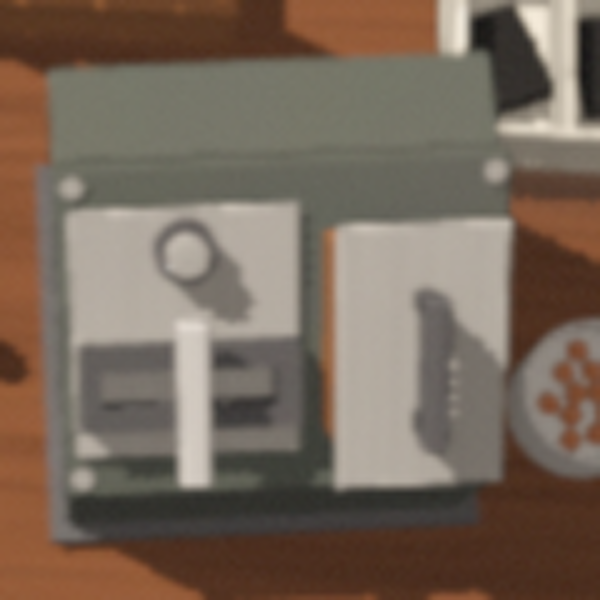

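View pics/top11.png

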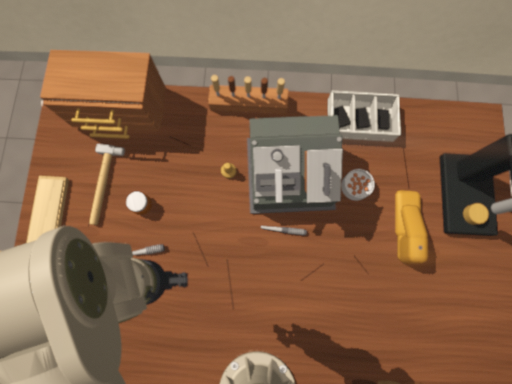

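```bash
python3 - <<'E'
from plan import *
t=look("top");s=look("side")
tp=(np.array([(193,320),(197,487)])+.5)/5-.5+[240,105]
sp=(np.array([(387,285),(565,398)])+.5)/8-.5+[190,125]
X=tri(t,tp,s,sp);d=X[0]-X[1];print(X,np.linalg.norm(d),"turn deg",np.degrees(np.arctan2(d@up,d@y)))
c0=cv2.imread("pics/top0.png").astype(int);d=np.abs(c0-t["frame"][:,:,::-1]).max(2)
for nm,(x,yy) in dict(die=(229,171),tin=(358,184),punchL=(284,230),punchS=(150,250),last=(410,227),mallet=(103,180),wax=(137,202)).items(): print(nm,np.percentile(d[yy-15:yy+15,x-15:x+15],[50,95]))
E
```

```text
[[ 0.6031 -0.0181  0.2272]
 [ 0.5277 -0.0254  0.1882]] 0.08525199112292983 turn deg 90.53573041892636
die [3. 5.]
tin [ 3.   10.05]
punchL [3. 5.]
punchS [ 4.   69.05]
last [4. 5.]
mallet [3. 5.]
wax [4. 5.]
```

```bash
python3 -c "
from workcell import env
print(env.hand_in(), env.get_state()['clock'])"
```

```text
the job is handed in; nothing more can be done
the job is handed in; nothing more can be done
```

The job is done and handed in after about 13 s on the clock. I pressed the button, which popped the T-handle out. I then swung it clockwise to its stop with the closed fingertips, gripped the rack's bar, drew it out to the stop and let go.

**Handle:** the last pictures put it at about 90.5° by triangulation (good to a few degrees). It stopped turning under about 11–19 N of push.

**Rack:** it travelled 65.0 mm by the arm's own readings and stopped moving at about 22 N. It stayed out after release, with the arm well clear.

**Bystanders:** the before/after comparison of the top view shows no change in the die, long punch, last, mallet and wax. The tin differed very slightly (95th percentile 10 grey levels), which I put down to the shifted rack shadow. The short punch was partly hidden by the arm at the end, so its check was inconclusive. The arm never came low near it.

**One disagreement:** the pull bar lay about 4–5 mm further right than I had triangulated. Closing on it therefore put about 11 N sideways on the wrist, which eased once the pull began.

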